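Book sample cups back in on the cell counter

ROBOT

A 6-joint arm with a two-finger parallel gripper is mounted at the origin on the work surface. World frame = base frame: x ahead of the robot, y to its left, z up, the work surface at z = 0. Lengths are in mm, angles in rad, forces in N, time in s.
With the tool pointing down it reaches from about 250 to 775 mm from the base axis. Payload 8.9 kg.
Tool frame: the origin (TCP) lies midway between the tips of the shut fingers; the grasp point (between the pads) lies 19 mm behind it; z points along the fingers, y is the line along which they close (so a half turn about z gives the same grasp; the last joint's range is limited). The gripper opens to 85 mm and grips with 20 to 120 N. Pads are 22 mm wide; open, the fingers measure 114 mm over their backs; the gripper's body (76 mm by 85 mm) begins 54 mm behind the grasp point. The pads swing forward as they close: fully open they stand 13 mm farther back than shut.
Start: joints at [-1.396, 0.291, -0.153, 1.127, 0, 1.431], TCP at [162.056, -499.361, 231.305] pointing down, gripper open.
Joint ranges: [-2.52, 2.52], [-0.91, 1.74], [-1.3, 1.37], [-1.96, 2.02], [-1.52, 1.47], [-3.14, 3.14]. Speed limits (rad/s): [2.22, 2.22, 2.79, 3.14, 3.14, 3.14].

INTERFACE

Orientations are given as a unit quaternion [x, y, z, w].
In Python, from cell import robot, get_image, camera_info, workorder, search_frame gives the robot as it stands. The module is installed in compiled form; this text tells all that it offers.
- The arm moves only by the tool jog_arm, never from a script. Its argument "motion" is a list that holds one entry, the list of rows, each a list of 7 numbers: the shift along the tool's x, y, z each as a share of 10 cm, from -1 to 1, then the turn, a rotation vector about the tool's x, y, z each as a share of 90 degrees, from -1 to 1, then the opening, from 0 (shut) to 1 (fully open). A call has 1 to 5 rows; each row shifts and turns the commanded pose from where the row before left it, along the tool's axes as they then stand; what a row does not reach is not made up. A row lasts 1/10 s, in which the tool goes at most 50 mm and 8.59 degrees, less where a joint would pass 70% of its speed; a pose out of reach is approached as far as the arm can. A call with a number of a shift or a turn outside -1 to 1 is refused whole. A call with a gripper value outside its range is refused whole. The fingers move at their own pace and stop on an object; "grip_force" is the grip in N (left out, the last holds). Time passes only in rows, so rows that do not move let the fingers close. It gives the time, the measured TCP pose, the force, the opening and the grip force at its end, in the units of the state.
- robot.read_state(): the state, without advancing time (a new reading comes with each control period).
- get_image(name): name is "scene" or "top"; returns (picture, depth): 384x512x3 uint8, red, green, blue; 384x512 float32, mm along the optical axis (not along the pixel's ray), 0 where there is no reading.
- camera_info(name): a dict with "camera_matrix" (3x3 intrinsics, pixels), "distortion" ([k1, k2, p1, p2, k3] as OpenCV has them; the pictures are not rectified), "R" (3x3) and "t" (3): a world point X has camera coordinates R X + t. Camera axes: x right, y down, z forward; pixel columns grow to the right and rows downward; lengths in mm; the calibration is good to about 2 mm. A picture is of the moment at which its call begins. camera_info takes no time and is no camera call.
- workorder.job_done(): hands the job in; it is judged then, once.
Trained networks look in the newest picture that a camera, given by its name, has taken for a name from the list of things; names that differ only in an ending like _2 or _b are one class to them, and where a whole thing is asked for, a point or a joint stands for the part that bears it (a point fixed in the world has none). Each returns a list of dicts, best first, with "score" (0 to 1); they miss things now and then, are a little off and sometimes report something else, mostly with a low value. They report only what shows in the picture. A call takes as long as a camera call. They do not tell look-alikes from the thing itself.
- search_frame(camera, target): "bbox" ([centre column, centre row, width, height] in pixels, round what is visible of it).
The state is a dict: "clock": time; "joints": joint angles; "qvel": joint speeds; "joint_torque": joint torques, N m; "position": TCP position; "orientation": TCP orientation; "force": force on the tool from outside, world axes, zero at the start; "moment": the same for the moment, N m; "gripper_width": finger opening in mm; "grasp_force": force on a finger pad.
Only numpy, scipy, OpenCV 4.12 (cv2) and the standard library are available. Lean on these libraries where they do the work, as an engineer would, in place of code of your own. Each camera call takes 0.05 s, during which the arm holds its last target. There are 200 camera calls.

TASK

Book the two empty sample cups back in, tallying them on the counter: first press the black key to zero it, then nest the blue cup in the black cup and let it go, press the blue key, nest the red cup in the blue one and let it go, and press the red key. Press each key well down at its own turn only, firmly but gently (the counter stands at an unknown height), and let it come up again; press no other key, leave the yellow cup, the bottle, the slide box and the slide mailer where they are, and leave the stack of three standing upright on the bench.

Things in the scene. Friction and masses are not known exactly. Their poses are not given: they have to be found in the camera images.
- stand: fixed black foot plate of the cell counter, 130 x 200 x 12 mm; origin under its centre on the bench, x away from the operator, y along the key row, z up. It carries a grey-blue console 110 x 240 x 35 mm on two posts, its top tilted 0.35 rad (normal leans from +z to -x). The console's height on the posts differs every time and is not reported. Pushing it with over 60 N is too rough
- key_row (a point): point on the stand (same axes) at the top centre of the middle (yellow) cap with the console at its lowest, 83.5 mm above the bench; the real caps are 0 to 25 mm straight above it, all alike. Caps 22 x 22 mm, 38 mm apart along y, from +y to -y: green, blue, yellow, red, black. They stand 14 mm proud and sink 9 mm along the slope normal; 1.3 N starts one, 5.5 N gives 6 mm (it counts), 7.6 N 9 mm
- key_black (a joint): black square spring key of the counter (zero); 0 up, 0.009 m at the bottom, counts from 0.006; pressed along the slope's normal. Key centre at y = -76 mm from point key_row
- key_blue (a joint): blue square spring key of the counter; 0 up, 0.009 m at the bottom, counts from 0.006; pressed along the slope's normal. Key centre at y = +38 mm from point key_row
- key_red (a joint): red square spring key of the counter; 0 up, 0.009 m at the bottom, counts from 0.006; pressed along the slope's normal. Key centre at y = -38 mm from point key_row
- key_yellow (a joint): yellow square spring key of the counter, not to be pressed; 0 up, 0.009 m at the bottom, counts from 0.006; pressed along the slope's normal. Key centre at y = +0 mm from point key_row
- key_green (a joint): green square spring key of the counter, not to be pressed; 0 up, 0.009 m at the bottom, counts from 0.006; pressed along the slope's normal. Key centre at y = +76 mm from point key_row
- cup_black: black plastic sample cup, 60 g, the bottom one of the stack, open on top, 62 mm tall: tapered body (foot 32 diameter) under a straight grip collar of 57 outer diameter, 42 to 62 above the foot (mouth 49). Origin: centre of the foot, z up. Nested in another such cup its collar rests on that rim, foot 20 mm above foot. Starts upright, at any of the four cup places
- cup_blue: blue plastic sample cup, about 30 g, open on top, 62 mm tall: tapered body (foot 32 diameter) under a straight grip collar of 57 outer diameter, 42 to 62 above the foot (mouth 49). Origin: centre of the foot, z up. Nested in another such cup its collar rests on that rim, foot 20 mm above foot. Starts upright, at any of the four cup places
- cup_red: red plastic sample cup, about 30 g, open on top, 62 mm tall: tapered body (foot 32 diameter) under a straight grip collar of 57 outer diameter, 42 to 62 above the foot (mouth 49). Origin: centre of the foot, z up. Nested in another such cup its collar rests on that rim, foot 20 mm above foot. Starts upright, at any of the four cup places
- cup_yellow: yellow plastic sample cup, about 30 g, a bystander, open on top, 62 mm tall: tapered body (foot 32 diameter) under a straight grip collar of 57 outer diameter, 42 to 62 above the foot (mouth 49). Origin: centre of the foot, z up. Nested in another such cup its collar rests on that rim, foot 20 mm above foot. Starts upright, at any of the four cup places
- oil_bottle: small amber bottle with black cap, 32 mm diameter, 70 mm tall, a bystander; origin at the centre of its underside
- slide_box: blue flat slide box 85 x 160 x 30 mm, a bystander; origin at the centre of its underside
- mailer: white flat slide mailer 34 x 85 x 14 mm with a green tab, a bystander; origin at the centre of its underside
Not all that is in view belongs to the job. Several things look just like the cup_blue: the one meant starts farthest to the robot's right. Leave any white look-alike of the cup_red alone.

How it is judged:
By the outcome, as a careful person would: the job done as asked, in the order asked, and still so for the second after the job is handed in, with the robot touching nothing.
It also fails if it takes over 72 s, if anything falls off the work surface, if the arm or the gripper's body presses on something with over 40 N, if the wrist force passes 120 N, or if a joint passes its speed limit or range.

## Working session

There is one attempt and no reset: what is moved stays moved. The work goes in short steps, Python scripts to look and compute and a tool call to move; the robot and the scene stay as the last step left them, time stands still between calls to the robot, and variables do not carry over. Pictures are saved under pics/ and viewed, at most 10 in all, crops included, and the job is handed in when it is done.

Besides the shell and the picture viewer there is one more tool, called after "Call:" as name(argument=value, ...) on one line, values as JSON. jog_arm: Moves the arm, as the interface text tells. Its arguments: {"type":"object","properties":{"motion":{"type":"array"},"grip_force":{"type":"number"}},"required":["motion"]}

```bash
mkdir -p pics
cat > h.py <<'E'
import numpy as np, cv2
from cell import robot,get_image,camera_info,workorder,search_frame
def pts(cam,depth):
    c=camera_info(cam);K=np.array(c["camera_matrix"]);D=np.array(c["distortion"]);R=np.array(c["R"]);t=np.array(c["t"])
    h,w=depth.shape;u,v=np.meshgrid(np.arange(w),np.arange(h))
    n=cv2.undistortPoints(np.stack([u,v],-1).reshape(-1,1,2).astype(np.float64),K,D).reshape(h,w,2)
    P=np.dstack([n*depth[...,None],depth])
    return (P-t)@R
E
cat > a.py <<'E'
from h import *
ims=[]
for c in("scene","top"):
    im,d=get_image(c);np.savez(c+"0.npz",im=im,d=d,P=pts(c,d));ims.append(im)
    for n in("stand","cup_black","cup_blue","cup_red","cup_yellow","oil_bottle","slide_box","mailer"):
        print(c,n,[(np.round(r["bbox"]).astype(int).tolist(),round(r["score"],2)) for r in search_frame(c,n)])
    cv2.imwrite(f"pics/{c}0.png",cv2.resize(im[...,::-1],(800,600),interpolation=cv2.INTER_CUBIC))
    i=camera_info(c);print(np.round(-np.array(i["R"]).T@np.array(i["t"])))
s=robot.read_state();print(s)
E
python3 a.py
```

```text
scene stand [([154, 205, 99, 56], 0.73), ([352, 167, 14, 15], 0.7)]
scene cup_black [([278, 225, 22, 31], 0.86)]
scene cup_blue [([373, 213, 23, 25], 0.94), ([334, 226, 24, 29], 0.74)]
scene cup_red [([245, 209, 26, 30], 0.86), ([276, 189, 22, 26], 0.57), ([336, 224, 24, 32], 0.24)]
scene cup_yellow [([347, 188, 21, 29], 0.81)]
scene oil_bottle [([250, 268, 16, 27], 0.6)]
scene slide_box [([328, 294, 81, 38], 0.89)]
scene mailer [([352, 168, 17, 13], 0.55)]
[1229.   14.  708.]
top stand [([353, 195, 102, 51], 0.88)]
top cup_black [([227, 161, 25, 22], 0.55), ([189, 98, 61, 36], 0.52)]
top cup_blue [([172, 165, 21, 25], 0.9), ([132, 183, 26, 22], 0.83)]
top cup_red [([262, 192, 21, 22], 0.58)]
top cup_yellow [([148, 227, 23, 21], 0.93)]
top oil_bottle [([256, 116, 16, 16], 0.68)]
top slide_box [([189, 100, 60, 38], 0.88)]
top mailer [([139, 269, 22, 32], 0.69)]
[ 484.  -21. 1183.]
{'clock': 0.9, 'joints': array([-1.39627465e+00,  2.90705929e-01, -1.53340153e-01,  1.12669364e+00,
        1.06281763e-05,  1.43150961e+00]), 'qvel': array([ 0.00032807, -0.00016214, -0.00013101,  0.00069796,  0.0009324 ,
       -0.00198795]), 'joint_torque': array([ 2.62913454e-04, -5.37011147e+01,  3.31643021e+01,  1.51889777e-03,
       -2.67621863e-04, -1.16956162e-06]), 'position': array([ 162.07835485, -499.39150911,  231.32439423]), 'orientation': array([9.87715770e-01, 1.56261184e-01, 5.81189461e-06, 2.82066542e-05]), 'force': array([0.81162063, 0.80328975, 0.88632998]), 'moment': array([-0.0171599 ,  0.02218861, -0.00576398]), 'grasp_force': 0.0, 'gripper_width': 85.31197209647506}
```

View pics/top0.png

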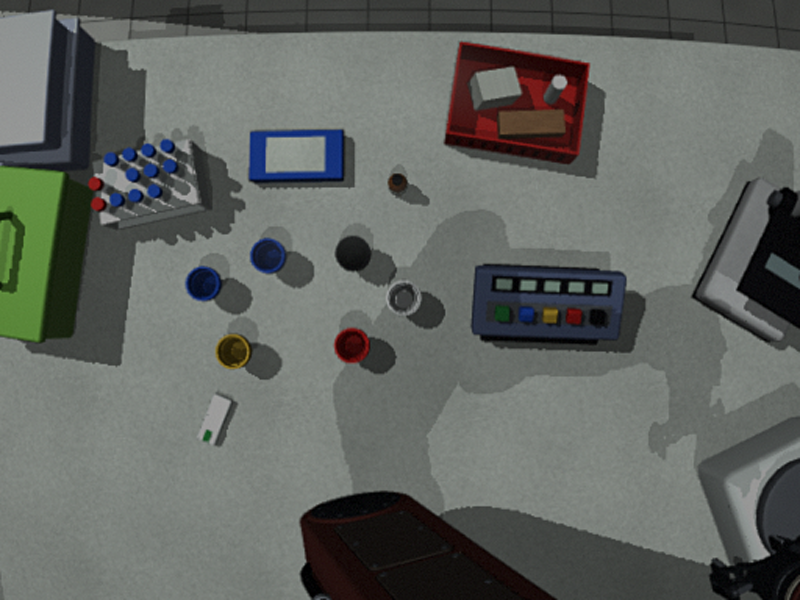

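View pics/scene0.png

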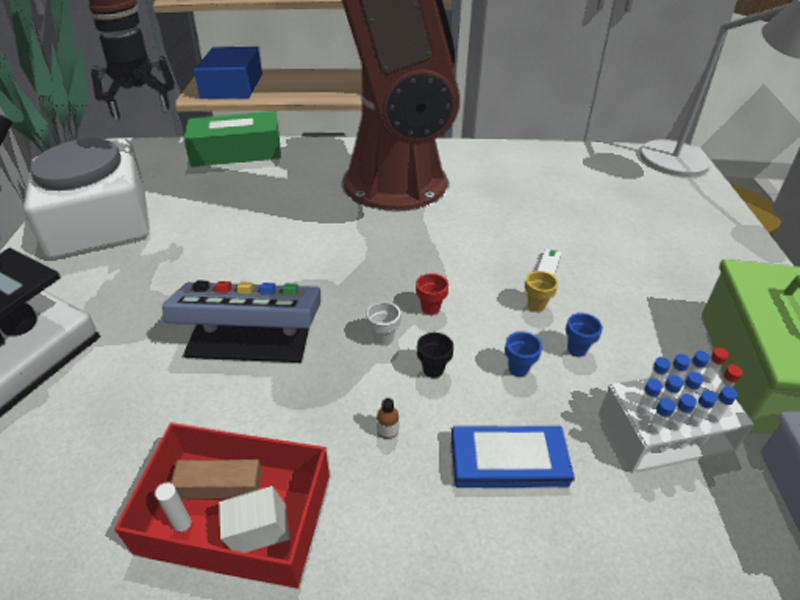

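Top picture (800×600): black cup at (353,253), red at (352,345), white look-alike of the red at (403,297), yellow at (233,351). The keys, left to right, run green (503,314), blue, yellow, red, black (598,317). 
cup_blue candidates are A at (267,255) and B at (203,283). The robot's right is image right (−y), so A is the one. The red cup at (352,345) is the only red one.

```bash
cat > m.py <<'E'
from h import *
from scipy.optimize import least_squares
z=np.load("top0.npz");im,P=z["im"],z["P"]
hsv=cv2.cvtColor(im,cv2.COLOR_RGB2HSV)
f=512/800
for n,(u,v) in dict(black=(353,253),blueA=(267,255),blueB=(203,283),red=(352,345),white=(403,297),yellow=(233,351)).items():
    u,v=int(u*f),int(v*f);Q=P[v-20:v+21,u-20:u+21].reshape(-1,3)
    c0=P[v,u,:2]
    Q=Q[(Q[:,2]>54)&(Q[:,2]<72)&(np.hypot(*(Q[:,:2]-c0).T)<50)]
    r=least_squares(lambda p:np.hypot(*(Q[:,:2]-p).T)-26.5,np.median(Q[:,:2],0),loss="soft_l1",f_scale=2)
    print(n,len(Q),np.round(r.x,1),"rms",np.sqrt(np.mean(r.fun**2)).round(1),"z",np.percentile(Q[:,2],[50,90]).round(1))
s=np.load("scene0.npz")
def cap(P,u,v):
    Q=P[v-3:v+4,u-3:u+4].reshape(-1,3);return np.median(Q,0).round(1)
for n,(u,v) in dict(green=(503,314),blue=(527,315),yellow=(551,316),red=(574,317),black=(598,318)).items(): print("top",n,cap(P,int(u*f),int(v*f)))
for n,(u,v) in dict(green=(290,289),blue=(268,288),yellow=(245,288),red=(223,287),black=(202,286)).items(): print("sc",n,cap(s["P"],int(u*f),int(v*f)))
a=im[150:200,155:190];b=im[160:225,295:410]
cv2.imwrite("pics/crop.png",np.vstack([cv2.resize(a[...,::-1],(420,300)),cv2.resize(b[...,::-1],(420,237))]))
# console top plane
u0,u1,v0,v1=[int(x*f) for x in(480,618,270,335)]
Q=P[v0:v1,u0:u1].reshape(-1,3);Q=Q[Q[:,2]>50]
for k in range(6):
    A=np.c_[Q[:,:2],np.ones(len(Q))];c=np.linalg.lstsq(A,Q[:,2],rcond=None)[0];e=Q[:,2]-A@c;Q=Q[abs(e-np.median(e)*0)<max(3,2*e.std())]
n=np.r_[-c[:2],1];n/=np.linalg.norm(n);print("plane n",n.round(3),"tilt",np.arccos(n[2]).round(3),"yaw",np.arctan2(-n[1],-n[0]).round(3),len(Q))
for nm,Pp,w in(("stand foot",s["P"],0),):
    B=s["im"].astype(int).sum(2)<120;M=B&(abs(Pp[...,2]-12)<6)&(Pp[...,1]<-100)&(Pp[...,1]>-420);q=Pp[M][:,:2].astype(np.float32);print(nm,cv2.minAreaRect(q))
Z=P[v0-12:v1+12,u0-12:u1+12].reshape(-1,3);Z=Z[Z[:,2]>45][:,:2].astype(np.float32);print("console",cv2.minAreaRect(Z))
E
python3 m.py
```

```text
black 123 [599.6  69.8] rms 1.3 z [62.2 65.1]
blueA 131 [596.1 208.8] rms 1.5 z [61.8 64.9]
blueB 133 [550.  316.3] rms 1.6 z [62.1 65.5]
red 112 [451.4  70. ] rms 1.3 z [62.2 65.2]
white 112 [527.7 -12.7] rms 1.2 z [62.2 65.1]
yellow 132 [441.1 263.7] rms 1.5 z [61.8 65. ]
top green [ 504.6 -166.5   97.1]
top blue [ 502.3 -205.8   97.6]
top yellow [ 500.  -242.2   96.9]
top red [ 500.1 -279.5   97. ]
top black [ 497.8 -317.7   96.3]
sc green [ 514.7 -167.6   93.1]
sc blue [ 513.1 -202.4   93. ]
sc yellow [ 513.2 -241.6   93.6]
sc red [ 511.  -278.    93.8]
sc black [ 508.9 -313.7   92. ]
plane n [-0.35   0.012  0.937] tilt 0.358 yaw -0.035 2757
stand foot ((432.42462158203125, -233.90304565429688), (198.69692993164062, 881.771728515625), 85.56654357910156)
console ((523.2613525390625, -192.89341735839844), (340.10205078125, 110.8171615600586), 88.09954833984375)
```

View pics/crop.png

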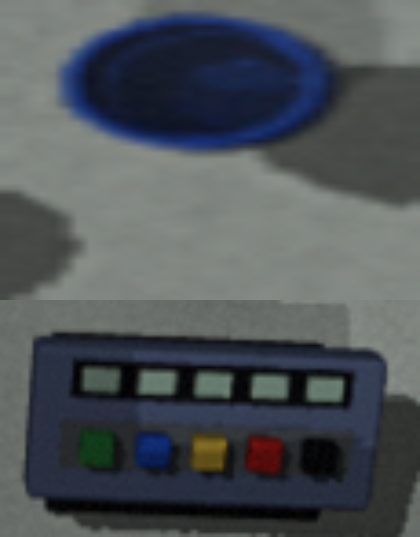

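The crop confirms the blue cup and the key order. Next I refine the key geometry and write a move planner.

```bash
cat > k.py <<'E'
from h import *
z=np.load("top0.npz");im,P=z["im"],z["P"];f=.64
hsv=cv2.cvtColor(im,cv2.COLOR_RGB2HSV).astype(int)
yaw=-.04;t=.35
n=np.array([-np.sin(t)*np.cos(yaw),-np.sin(t)*np.sin(yaw),np.cos(t)])
v0,v1,u0,u1=190,215,308,394
Q=P[v0:v1,u0:u1];H=Q@n
print("hist",np.histogram(H,bins=np.arange(-110,-30,2)) if 0 else [(h,int(c)) for c,h in zip(*np.histogram(H,bins=np.arange(np.floor(H.min()),H.max(),2))) if c>20])
sat=hsv[v0:v1,u0:u1]
C=[]
for nm,(u,v) in dict(green=(503,314),blue=(527,315),yellow=(551,316),red=(574,317),black=(598,318)).items():
    u,v=int(u*f)-u0,int(v*f)-v0
    w=np.zeros(H.shape,bool);w[max(0,v-9):v+10,max(0,u-7):u+8]=1
    top=np.median(H[v-2:v+3,u-2:u+3]);m=w&(abs(H-top)<4.5)
    c=(Q[m].min(0)+Q[m].max(0))/2;c=np.r_[np.median([c[:2],Q[m][:,:2].mean(0)],axis=0),Q[m][:,2].mean()]
    print(nm,m.sum(),c.round(1),"H",top.round(1));C.append(c)
C=np.array(C);i=np.arange(5);p=np.polyfit(i,C,1);print("step",p[0].round(2),"yaw",np.arctan2(p[0][0],-p[0][1])*-1)
for k,nm in enumerate("green blue yellow red black".split()):print(nm,(p[1]+p[0]*k).round(1))
E
cat > go.py <<'E'
import sys;from h import *
from scipy.spatial.transform import Rotation as R
# go.py x y z yaw tilt : remaining shift in tool axes (share of 100mm) and turn
a=list(map(float,sys.argv[1:]));s=robot.read_state()
r=R.from_quat(s["orientation"])
tgt=R.from_euler("z",a[3])*R.from_euler("x",np.pi)*R.from_euler("y",a[4])
print("clk",round(s["clock"],2),"pos",s["position"].round(1),"F",s["force"].round(2),"w",round(s["gripper_width"],1),"gf",s["grasp_force"])
print("turn share",((r.inv()*tgt).as_rotvec()/(np.pi/2)).round(4),"axes",r.as_matrix().round(3).tolist())
d=np.array(a[:3])-s["position"]
print("shift now axes",(r.inv().apply(d)/100).round(4)," after turn",(tgt.inv().apply(d)/100).round(4))
E
python3 k.py; python3 go.py 500 -317 150 -.04 .35
```

```text
hist [(np.float64(-103.0), 62), (np.float64(-101.0), 306), (np.float64(-99.0), 639), (np.float64(-97.0), 496), (np.float64(-95.0), 183), (np.float64(-93.0), 41), (np.float64(-91.0), 22), (np.float64(-89.0), 49), (np.float64(-87.0), 88), (np.float64(-85.0), 138), (np.float64(-83.0), 88), (np.float64(-81.0), 21)]
green 81 [ 502.4 -167.2   96.3] H -84.3
blue 63 [ 501.9 -204.4   97.1] H -83.1
yellow 70 [ 501.  -241.8   97. ] H -83.4
red 80 [ 500.  -281.    96.3] H -84.3
black 80 [ 498.9 -317.7   96.5] H -84.2
step [ -0.88 -37.77  -0.04] yaw 0.023277397569400202
green [ 502.6 -166.9   96.7]
blue [ 501.7 -204.7   96.7]
yellow [ 500.9 -242.4   96.6]
red [ 500.  -280.2   96.6]
black [ 499.1 -318.    96.6]
clk 0.9 pos [ 162.1 -499.4  231.3] F [0.81 0.8  0.89] w 85.3 gf 0.0
turn share [-0.0394  0.2205  0.2229] axes [[0.951, 0.309, 0.0], [0.309, -0.951, -0.0], [0.0, 0.0, -1.0]]
shift now axes [ 3.7772 -0.6918  0.8132]  after turn [ 2.8244 -1.9576  1.8967]
```

Call:
jog_arm(motion=[[[0, 0, 0, -0.01, 0.055, 0.055, 0], [0, 0, 0, -0.01, 0.055, 0.055, 0], [0, 0, 0, -0.01, 0.055, 0.055, 0], [0, 0, 0, -0.01, 0.055, 0.055, 0], [0, 0, 0, 0, 0, 0, 0]]], grip_force=25)

```text
clock: 1.4
position: [160.6, -499.0, 230.8]
orientation: [0.984, -0.02, 0.174, 0.004]
force: [0.3, 0.7, -0.2]
gripper_width: 12.6
grasp_force: 0.0
```

```bash
python3 go.py 478 -317.5 155 -.03 .35
```

```text
clk 1.4 pos [ 160.6 -499.   230.8] F [ 0.32  0.72 -0.22] w 12.6 gf 0.0
turn share [ 0.0023 -0.0005 -0.0059] axes [[0.938, -0.04, 0.343], [-0.037, -0.999, -0.014], [0.344, 0.0, -0.939]]
shift now axes [ 2.6497 -1.9407  1.776 ]  after turn [ 2.669  -1.9096  1.7809]
```

Call:
jog_arm(motion=[[[0.267, -0.191, 0.178, 0.002, 0, -0.006, 0], [0.267, -0.191, 0.178, 0, 0, 0, 0], [0.267, -0.191, 0.178, 0, 0, 0, 0], [0.267, -0.191, 0.178, 0, 0, 0, 0], [0.267, -0.191, 0.178, 0, 0, 0, 0]]])

```text
clock: 1.9
position: [321.9, -407.6, 193.2]
orientation: [0.985, -0.011, 0.173, 0.004]
force: [0.5, -0.8, 0.4]
gripper_width: -0.2
grasp_force: 0.0
```

Call:
jog_arm(motion=[[[0.267, -0.191, 0.178, 0, 0, 0, 0], [0.267, -0.191, 0.178, 0, 0, 0, 0], [0.267, -0.191, 0.178, 0, 0, 0, 0], [0.267, -0.191, 0.178, 0, 0, 0, 0], [0.267, -0.191, 0.178, 0, 0, 0, 0]]])

```text
clock: 2.4
position: [480.6, -315.9, 155.2]
orientation: [0.985, -0.011, 0.173, 0.004]
force: [0.6, -1.4, 0.4]
gripper_width: -0.2
grasp_force: 0.0
```

Call:
jog_arm(motion=[[[0, 0, 0, 0, 0, 0, 0], [0, 0, 0, 0, 0, 0, 0]]])

```text
clock: 2.6
position: [479.5, -316.0, 155.0]
orientation: [0.985, -0.011, 0.173, 0.004]
force: [0.0, -0.0, -0.6]
gripper_width: 0.2
grasp_force: 0.0
```

```bash
python3 go.py 499 -318 97 -.03 .35
```

```text
clk 2.6 pos [ 479.5 -316.   155. ] F [ 0.04 -0.01 -0.56] w 0.2 gf 0.0
turn share [0.0003 0.0013 0.0056] axes [[0.94, -0.022, 0.341], [-0.019, -1.0, -0.011], [0.341, 0.003, -0.94]]
shift now axes [-0.0142  0.0134  0.6119]  after turn [-0.0154  0.0138  0.6119]
```

Call:
jog_arm(motion=[[[-0.005, 0.006, 0.16, 0, 0, 0, 0], [-0.005, 0.006, 0.16, 0, 0, 0, 0], [-0.005, 0, 0.15, 0, 0, 0, 0], [0, 0, 0.06, 0, 0, 0, 0], [0, 0, 0, 0, 0, 0, 0]]])

```text
clock: 3.1
position: [494.9, -319.0, 104.4]
orientation: [0.985, -0.013, 0.173, 0.003]
force: [-0.5, -0.5, 0.4]
gripper_width: 0.2
grasp_force: 0.0
```

Call:
jog_arm(motion=[[[0, 0, 0.03, 0, 0, 0, 0], [0, 0, 0, 0, 0, 0, 0]]])

```text
clock: 3.3
position: [496.6, -319.1, 102.4]
orientation: [0.985, -0.013, 0.174, 0.004]
force: [-0.7, 0.0, 0.4]
gripper_width: 0.1
grasp_force: 0.0
```

Call:
jog_arm(motion=[[[0, 0, 0.03, 0, 0, 0, 0], [0, 0, 0, 0, 0, 0, 0]]])

```text
clock: 3.5
position: [497.6, -318.8, 99.2]
orientation: [0.985, -0.013, 0.174, 0.003]
force: [-0.3, -1.3, 0.4]
gripper_width: 0.1
grasp_force: 0.0
```

Call:
jog_arm(motion=[[[0, 0, 0.03, 0, 0, 0, 0], [0, 0, 0, 0, 0, 0, 0]]])

```text
clock: 3.7
position: [498.8, -318.8, 96.2]
orientation: [0.985, -0.012, 0.174, 0.003]
force: [-0.6, -0.5, 0.9]
gripper_width: -0.1
grasp_force: 0.6
```

Call:
jog_arm(motion=[[[0, 0, 0.02, 0, 0, 0, 0], [0, 0, 0, 0, 0, 0, 0]]])

```text
clock: 3.9
position: [499.5, -318.9, 94.5]
orientation: [0.985, -0.012, 0.174, 0.003]
force: [0.9, -0.6, 2.1]
gripper_width: -0.1
grasp_force: 1.3
```

Call:
jog_arm(motion=[[[0, 0, 0.02, 0, 0, 0, 0], [0, 0, 0, 0, 0, 0, 0]]])

```text
clock: 4.1
position: [500.1, -318.9, 92.6]
orientation: [0.985, -0.012, 0.174, 0.003]
force: [-1.9, -0.8, 3.8]
gripper_width: -0.2
grasp_force: 2.0
```

Call:
jog_arm(motion=[[[0, 0, 0.02, 0, 0, 0, 0], [0, 0, 0, 0, 0, 0, 0]]])

```text
clock: 4.3
position: [500.8, -318.9, 90.7]
orientation: [0.985, -0.012, 0.174, 0.003]
force: [-1.6, 0.2, 5.8]
gripper_width: -0.1
grasp_force: 2.7
```

Call:
jog_arm(motion=[[[0, 0, 0.015, 0, 0, 0, 0], [0, 0, 0, 0, 0, 0, 0], [0, 0, 0, 0, 0, 0, 0]]])

```text
clock: 4.6
position: [501.3, -319.0, 89.5]
orientation: [0.985, -0.012, 0.174, 0.003]
force: [-1.9, 0.4, 5.6]
gripper_width: 0.1
grasp_force: 3.1
```

```bash
python3 go.py 499 -318 97 -.03 .35
```

```text
clk 4.6 pos [ 501.3 -319.    89.5] F [-1.92  0.4   5.57] w 0.1 gf 3.1181035784658206
turn share [0.0005 0.0002 0.003 ] axes [[0.939, -0.026, 0.342], [-0.023, -1.0, -0.011], [0.343, 0.002, -0.939]]
shift now axes [ 0.004  -0.0088 -0.0787]  after turn [ 0.004  -0.0089 -0.0787]
```

Call:
jog_arm(motion=[[[0, 0, 0.01, 0, 0, 0, 0], [0, 0, 0, 0, 0, 0, 0], [0, 0, 0, 0, 0, 0, 0]]])

```text
clock: 4.9
position: [501.6, -319.0, 88.6]
orientation: [0.985, -0.013, 0.174, 0.003]
force: [-2.6, 0.6, 6.1]
gripper_width: -0.2
grasp_force: 3.4
```

Call:
jog_arm(motion=[[[0, 0, -0.1, 0, 0, 0, 0], [0, 0, -0.3, 0, 0, 0, 0], [0, 0, -0.3, 0, 0, 0, 0], [0, 0, -0.3, 0, 0, 0, 0], [0, 0, 0, 0, 0, 0, 0]]])

```text
clock: 5.4
position: [467.7, -319.1, 186.2]
orientation: [0.984, -0.012, 0.175, 0.005]
force: [0.1, 0.4, 0.7]
gripper_width: -0.0
grasp_force: 0.0
```

```bash
python3 go.py 596 209 180 -.03 0
```

```text
clk 5.4 pos [ 467.7 -319.1  186.2] F [0.07 0.37 0.68] w -0.0 gf 0.0
turn share [ 0.0033 -0.2246  0.003 ] axes [[0.938, -0.026, 0.345], [-0.023, -1.0, -0.015], [0.346, 0.006, -0.938]]
shift now axes [ 1.0629 -5.313   0.4242]  after turn [ 1.124  -5.317   0.0619]
```

Call:
jog_arm(motion=[[[0, 0, 0, 0.001, -0.075, 0.001, 0], [0, 0, 0, 0.001, -0.075, 0.001, 0], [0, 0, 0, 0.001, -0.075, 0.001, 0], [0.08, -0.38, 0, 0, 0, 0, 1], [0.08, -0.38, 0, 0, 0, 0, 1]]])

```text
clock: 5.9
position: [486.0, -241.5, 180.9]
orientation: [1.0, -0.015, -0.003, -0.002]
force: [1.2, 0.1, 0.2]
gripper_width: 28.3
grasp_force: 0.0
```

Call:
jog_arm(motion=[[[0.08, -0.38, 0, 0, 0, 0, 1], [0.08, -0.38, 0, 0, 0, 0, 1], [0.08, -0.38, 0, 0, 0, 0, 1], [0.08, -0.38, 0, 0, 0, 0, 1], [0.08, -0.38, 0, 0, 0, 0, 1]]])

```text
clock: 6.4
position: [530.8, -51.8, 182.4]
orientation: [1.0, -0.015, -0.003, -0.002]
force: [-0.3, 0.1, 0.1]
gripper_width: 85.4
grasp_force: 0.0
```

Call:
jog_arm(motion=[[[0.08, -0.38, 0, 0, 0, 0, 1], [0.08, -0.38, 0, 0, 0, 0, 1], [0.08, -0.38, 0, 0, 0, 0, 1], [0.08, -0.38, 0, 0, 0, 0, 1], [0.08, -0.38, 0, 0, 0, 0, 1]]])

```text
clock: 6.9
position: [575.5, 101.5, 183.3]
orientation: [1.0, 0.015, -0.003, -0.017]
force: [-0.3, -0.9, -0.5]
gripper_width: 85.4
grasp_force: 0.0
```

```bash
python3 go.py 596 209 36 -.03 0
```

```text
clk 6.9 pos [575.5 101.5 183.3] F [-0.28 -0.87 -0.54] w 85.4 gf 0.0
turn share [-0.0221  0.0044  0.0387] axes [[1.0, 0.031, -0.007], [0.031, -0.999, 0.035], [-0.006, -0.035, -0.999]]
shift now axes [ 0.2468 -1.0166  1.5084]  after turn [ 0.1725 -1.081   1.4735]
```

Call:
jog_arm(motion=[[[0, 0, 0, 0, 0, 0, 1], [0, 0, 0, 0, 0, 0, 1]]])

```text
clock: 7.1
position: [575.4, 99.8, 183.4]
orientation: [1.0, 0.014, -0.003, -0.017]
force: [0.4, -0.4, -0.6]
gripper_width: 85.3
grasp_force: 0.0
```

```bash
python3 go.py 596 209 36 -.03 0; python3 -c "
from h import *;print(robot.read_state()['joints'].round(3))"
```

```text
clk 7.1 pos [575.4  99.8 183.4] F [ 0.41 -0.43 -0.63] w 85.3 gf 0.0
turn share [-0.0215  0.0044  0.0373] axes [[1.0, 0.028, -0.007], [0.029, -0.999, 0.034], [-0.006, -0.034, -0.999]]
shift now axes [ 0.2461 -1.0349  1.5082]  after turn [ 0.1735 -1.0974  1.4737]
[ 0.028  0.433 -0.071  1.072  0.034  3.141]
```

```bash
python3 go.py 596 209 100 .4 0
```

```text
clk 7.1 pos [575.4  99.8 183.4] F [ 0.41 -0.43 -0.63] w 85.3 gf 0.0
turn share [-0.022  -0.0003 -0.2364] axes [[1.0, 0.028, -0.007], [0.029, -0.999, 0.034], [-0.006, -0.034, -0.999]]
shift now axes [ 0.2424 -1.0566  0.8686]  after turn [ 0.6152 -0.9252  0.8337]
```

Call:
jog_arm(motion=[[[0, 0, 0, -0.007, 0, -0.079, 1], [0, 0, 0, -0.007, 0, -0.079, 1], [0, 0, 0, -0.007, 0, -0.079, 1], [0, 0, 0, 0, 0, 0, 1]]])

```text
clock: 7.5
position: [575.4, 99.0, 183.9]
orientation: [0.98, 0.199, 0.001, -0.001]
force: [0.7, 0.3, 0.3]
gripper_width: 85.4
grasp_force: 0.0
```

Call:
jog_arm(motion=[[[0.15, -0.23, 0, 0, 0, 0, 1], [0.15, -0.23, 0, 0, 0, 0, 1], [0.15, -0.23, 0, 0, 0, 0, 1], [0.15, -0.23, 0.3, 0, 0, 0, 1], [0, 0, 0.3, 0, 0, 0, 1]]])

```text
clock: 8.0
position: [596.4, 210.4, 124.2]
orientation: [0.98, 0.198, 0.002, -0.001]
force: [-1.1, -0.4, -0.7]
gripper_width: 85.2
grasp_force: 0.0
```

Call:
jog_arm(motion=[[[0, 0, 0, 0, 0, 0, 1]]])

```text
clock: 8.1
position: [592.4, 207.4, 120.4]
orientation: [0.98, 0.197, -0.003, -0.001]
force: [-1.1, -0.3, -0.3]
gripper_width: 85.5
grasp_force: 0.0
```

```bash
python3 go.py 596 209 36 .4 0
```

```text
clk 8.1 pos [592.4 207.4 120.4] F [-1.06 -0.3  -0.31] w 85.5 gf 0.0
turn share [-0.0017  0.0032 -0.0017] axes [[0.922, 0.387, -0.006], [0.387, -0.922, 0.0], [-0.005, -0.003, -1.0]]
shift now axes [0.0436 0.0009 0.8433]  after turn [ 0.0394 -0.0012  0.8435]
```

Call:
jog_arm(motion=[[[0.02, 0, 0.25, 0, 0.003, 0, 1], [0.02, 0, 0.25, 0, 0, 0, 1], [0, 0, 0.2, 0, 0, 0, 1], [0, 0, 0.14, 0, 0, 0, 1], [0, 0, 0, 0, 0, 0, 1]]])

```text
clock: 8.6
position: [598.7, 208.9, 39.5]
orientation: [0.98, 0.198, 0.002, -0.001]
force: [-0.6, 0.1, 0.1]
gripper_width: 85.2
grasp_force: 0.0
```

```bash
python3 go.py 596 209 36 .4 0
```

```text
clk 8.6 pos [598.7 208.9  39.5] F [-0.59  0.15  0.07] w 85.2 gf 0.0
turn share [-0.0011 -0.0029 -0.0012] axes [[0.922, 0.388, 0.004], [0.388, -0.922, 0.003], [0.005, -0.002, -1.0]]
shift now axes [-0.0241 -0.0116  0.0353]  after turn [-0.0239 -0.0117  0.0354]
```

Call:
jog_arm(motion=[[[-0.015, -0.01, 0.03, 0, -0.002, 0, 1], [0, 0, 0, 0, 0, 0, 1], [0, 0, 0, 0, 0, 0, 0.7]]])

```text
clock: 8.9
position: [598.4, 210.3, 38.4]
orientation: [0.98, 0.199, 0.003, -0.001]
force: [-0.7, 0.8, -0.5]
gripper_width: 73.1
grasp_force: 0.0
```

Call:
jog_arm(motion=[[[0, 0, 0, 0, 0, 0, 0.6], [0, 0, 0, 0, 0, 0, 0.6], [0, 0, 0, 0, 0, 0, 0.5], [0, 0, 0, 0, 0, 0, 0.4], [0, 0, 0, 0, 0, 0, 0.4]]], grip_force=25)

```text
clock: 9.4
position: [598.2, 210.3, 38.3]
orientation: [0.98, 0.199, 0.002, -0.001]
force: [-1.3, -0.3, 5.9]
gripper_width: 55.6
grasp_force: 26.5
```

```bash
python3 go.py 596 209 36 .4 0
```

```text
clk 9.4 pos [598.2 210.3  38.3] F [-1.25 -0.26  5.9 ] w 55.6 gf 26.4629905577749
turn share [-0.0007 -0.0033  0.0003] axes [[0.921, 0.39, 0.004], [0.39, -0.921, 0.003], [0.005, -0.001, -1.0]]
shift now axes [-0.026   0.0035  0.0233]  after turn [-0.0259  0.0035  0.0234]
```

Call:
jog_arm(motion=[[[0, 0, -0.1, 0, 0, 0, 0.4], [0, 0, -0.3, 0, 0, 0, 0.4], [0, 0, -0.3, 0, 0, 0, 0.4], [0, 0, -0.3, 0, 0, 0, 0.4], [0, 0, 0, 0, 0, 0, 0.4]]])

```text
clock: 9.9
position: [600.1, 210.6, 142.5]
orientation: [0.98, 0.199, 0.006, -0.001]
force: [0.1, 1.0, -0.3]
gripper_width: 55.5
grasp_force: 26.9
```

```bash
python3 go.py 601.7 71.3 138 .4 0
```

```text
clk 9.9 pos [600.1 210.6 142.5] F [ 0.06  0.97 -0.32] w 55.5 gf 26.853361940011382
turn share [-0.     -0.0072  0.0004] axes [[0.921, 0.39, 0.01], [0.39, -0.921, 0.004], [0.011, -0.0, -1.0]]
shift now axes [-0.5288  1.2891  0.0394]  after turn [-0.5276  1.2894  0.0454]
```

Call:
jog_arm(motion=[[[-0.132, 0.322, 0, 0, -0.003, 0, 0.4], [-0.132, 0.322, 0, 0, 0, 0, 0.4], [-0.132, 0.322, 0, 0, 0, 0, 0.4], [-0.132, 0.322, 0, 0, 0, 0, 0.4], [0, 0, 0, 0, 0, 0, 0.4]]])

```text
clock: 10.4
position: [598.9, 67.0, 137.2]
orientation: [0.98, 0.197, -0.001, -0.0]
force: [0.4, 0.3, -0.5]
gripper_width: 55.5
grasp_force: 26.9
```

```bash
cat > look.py <<'E'
import sys;from h import *
im,d=get_image("scene");u0,u1,v0,v1=map(int,sys.argv[2:6])
cv2.imwrite(sys.argv[1],cv2.resize(im[v0:v1,u0:u1,::-1],None,fx=5,fy=5,interpolation=cv2.INTER_CUBIC))
E
python3 look.py pics/l1.png 220 350 150 260; python3 go.py 601.7 71.3 80 .4 0
```

```text
clk 10.45 pos [598.9  68.9 137.2] F [-0.09  1.35 -0.38] w 55.7 gf 26.87403889372945
turn share [-0.0008  0.0007 -0.0017] axes [[0.922, 0.387, -0.001], [0.387, -0.922, 0.001], [-0.001, -0.001, -1.0]]
shift now axes [ 0.0354 -0.011   0.5724]  after turn [ 0.0348 -0.0116  0.5724]
```

View pics/l1.png

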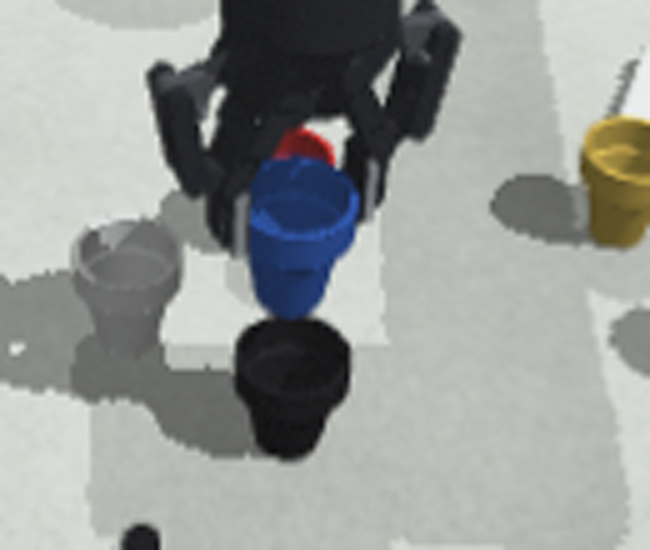

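Crop: the blue cup is held at (303,225), possibly leaning slightly, with the black rim below at (293,360). I'll measure the lean from the depth.

```bash
cat > lean.py <<'E'
import sys;from h import *
h0={"blue":115,"red":0,"black":-1}[sys.argv[1]];w=list(map(float,sys.argv[2:6]))
im,d=get_image("scene");P=pts("scene",d);h=cv2.cvtColor(im,cv2.COLOR_RGB2HSV).astype(int)
m=(h[...,1]>110)&(h[...,2]>30)&(np.minimum(abs(h[...,0]-h0),180-abs(h[...,0]-h0))<14) if h0>=0 else h[...,2]<60
m&=(P[...,0]>w[0])&(P[...,0]<w[1])&(P[...,1]>w[2])&(P[...,1]<w[3])
Q=P[m];print(len(Q),"zmin/max",Q[:,2].min().round(1),Q[:,2].max().round(1))
for z in np.arange(np.floor(Q[:,2].min()/8)*8,Q[:,2].max(),8):
    q=Q[(Q[:,2]>=z)&(Q[:,2]<z+8)]
    if len(q)>5:print(z,len(q),"y",np.percentile(q[:,1],[3,97]).round(1),"mid",(np.percentile(q[:,1],[3,97]).sum()/2).round(1),"xmax",np.percentile(q[:,0],97).round(1))
E
python3 lean.py blue 560 650 20 120; echo; python3 lean.py blue 480 600 270 370;echo; python3 lean.py black 560 650 20 120
```

```text
547 zmin/max 62.5 197.1
96.0 15 y [57.  78.6] mid 67.8 xmax 616.2
104.0 24 y [55.  79.7] mid 67.3 xmax 618.9
112.0 31 y [53.2 82.9] mid 68.0 xmax 619.6
120.0 55 y [52.7 81.8] mid 67.3 xmax 620.1
128.0 63 y [52.1 84.6] mid 68.3 xmax 621.9
136.0 92 y [50.4 89.6] mid 70.0 xmax 627.4
144.0 106 y [50.  92.8] mid 71.4 xmax 628.7
152.0 145 y [50.3 95. ] mid 72.6 xmax 629.1
160.0 13 y [59.3 94.4] mid 76.9 xmax 626.9

451 zmin/max -0.9 63.0
0.0 16 y [301.8 357.3] mid 329.5 xmax 568.3
8.0 19 y [302.1 326. ] mid 314.0 xmax 570.4
16.0 31 y [298.7 329.3] mid 314.0 xmax 571.6
24.0 52 y [297.6 336. ] mid 316.8 xmax 572.8
32.0 54 y [303.  338.1] mid 320.5 xmax 573.0
40.0 76 y [293.1 340.2] mid 316.7 xmax 580.9
48.0 92 y [289.7 340.2] mid 315.0 xmax 581.4
56.0 109 y [290.2 341.9] mid 316.0 xmax 582.1

5164 zmin/max 3.4 568.8
0.0 9 y [55.7 81.2] mid 68.5 xmax 621.4
8.0 22 y [56.5 83. ] mid 69.7 xmax 622.3
16.0 45 y [54.5 84.8] mid 69.7 xmax 623.8
24.0 57 y [54.1 86.4] mid 70.2 xmax 624.4
32.0 51 y [54.4 90.3] mid 72.4 xmax 625.6
40.0 94 y [48.  92.4] mid 70.2 xmax 632.0
48.0 93 y [45.9 94.1] mid 70.0 
[... 1712 characters left out ...]
[ 24.6 103.2] mid 63.9 xmax 650.0
456.0 102 y [ 23.9 103.5] mid 63.7 xmax 649.9
464.0 89 y [ 23.6 102.9] mid 63.3 xmax 649.9
472.0 82 y [ 25.  100.5] mid 62.8 xmax 649.9
480.0 104 y [25.  93.6] mid 59.3 xmax 649.9
488.0 70 y [26.3 89.5] mid 57.9 xmax 649.9
496.0 19 y [26.2 29.4] mid 27.8 xmax 644.6
504.0 22 y [27.4 31.8] mid 29.6 xmax 644.5
512.0 25 y [28.4 33.3] mid 30.9 xmax 643.6
520.0 19 y [31.  36.8] mid 33.9 xmax 640.5
528.0 55 y [ 21.7 117.6] mid 69.7 xmax 634.5
536.0 138 y [ 22.1 118. ] mid 70.0 xmax 639.5
544.0 243 y [ 21.8 116.9] mid 69.4 xmax 645.4
552.0 314 y [ 22.3 116.7] mid 69.5 xmax 649.2
560.0 271 y [ 23.  111.3] mid 67.1 xmax 649.7
568.0 20 y [60.4 98. ] mid 79.2 xmax 648.5
```

Call:
jog_arm(motion=[[[0.036, -0.01, 0.1, 0, 0, 0, 0.4], [0, 0, 0.2, 0, 0, 0, 0.4], [0, 0, 0.15, 0, 0, 0, 0.4], [0, 0, 0.05, 0, 0, 0, 0.4], [0, 0, 0, 0, 0, 0, 0.4]]])

```text
clock: 11.1
position: [601.2, 73.9, 86.1]
orientation: [0.98, 0.199, -0.001, -0.001]
force: [0.0, -0.5, 0.1]
gripper_width: 55.5
grasp_force: 26.9
```

```bash
python3 go.py 601.7 71.3 58.3 .4 0
```

```text
clk 11.1 pos [601.2  73.9  86.1] F [ 0.01 -0.47  0.1 ] w 55.5 gf 26.868320563808084
turn share [-0.0014  0.0016  0.0009] axes [[0.92, 0.391, -0.003], [0.391, -0.92, 0.001], [-0.002, -0.002, -1.0]]
shift now axes [-0.0049  0.0263  0.2778]  after turn [-0.0055  0.0257  0.2779]
```

Call:
jog_arm(motion=[[[-0.005, 0.025, 0.08, 0, 0, 0, 0.4], [0, 0, 0.07, 0, 0, 0, 0.4], [0, 0, 0, 0, 0, 0, 0.4]]])

```text
clock: 11.4
position: [601.9, 70.6, 71.4]
orientation: [0.98, 0.199, -0.001, -0.001]
force: [0.3, -0.7, -1.1]
gripper_width: 55.5
grasp_force: 26.9
```

```bash
python3 go.py 601.7 71.3 58.3 .4 0
```

```text
clk 11.4 pos [601.9  70.6  71.4] F [ 0.26 -0.69 -1.09] w 55.5 gf 26.871718419715762
turn share [-0.0011  0.0011  0.0002] axes [[0.921, 0.39, -0.002], [0.39, -0.921, 0.001], [-0.002, -0.002, -1.0]]
shift now axes [ 0.0012 -0.0074  0.1306]  after turn [ 0.001  -0.0077  0.1306]
```

Call:
jog_arm(motion=[[[0, -0.005, 0.05, 0, 0, 0, 0.4], [0, 0, 0.03, 0, 0, 0, 0.4], [0, 0, 0, 0, 0, 0, 0.4]]])

```text
clock: 11.7
position: [601.9, 71.1, 63.8]
orientation: [0.98, 0.199, -0.001, -0.001]
force: [0.2, 0.3, 0.2]
gripper_width: 55.5
grasp_force: 26.9
```

Call:
jog_arm(motion=[[[0, 0, 0.02, 0, 0, 0, 0.4], [0, 0, 0.01, 0, 0, 0, 0.4], [0, 0, 0, 0, 0, 0, 0.4]]])

```text
clock: 12.0
position: [602.1, 71.1, 61.1]
orientation: [0.98, 0.199, -0.001, -0.001]
force: [0.0, -0.3, -0.4]
gripper_width: 55.6
grasp_force: 26.9
```

Call:
jog_arm(motion=[[[0, 0, 0.015, 0, 0, 0, 0.4], [0, 0, 0, 0, 0, 0, 0.4]]])

```text
clock: 12.2
position: [602.1, 71.1, 59.6]
orientation: [0.98, 0.199, -0.001, -0.001]
force: [-0.7, 0.4, -0.8]
gripper_width: 55.3
grasp_force: 26.9
```

Call:
jog_arm(motion=[[[0, 0, 0.01, 0, 0, 0, 0.4], [0, 0, 0, 0, 0, 0, 0.4]]])

```text
clock: 12.4
position: [602.1, 71.1, 58.6]
orientation: [0.98, 0.199, -0.001, -0.001]
force: [0.2, -0.1, 0.4]
gripper_width: 55.4
grasp_force: 26.9
```

Call:
jog_arm(motion=[[[0, 0, 0.01, 0, 0, 0, 0.4], [0, 0, 0, 0, 0, 0, 0.4]]])

```text
clock: 12.6
position: [602.6, 71.2, 58.4]
orientation: [0.98, 0.199, 0.0, -0.001]
force: [-2.1, 0.6, 6.5]
gripper_width: 55.1
grasp_force: 27.4
```

Call:
jog_arm(motion=[[[0, 0, 0, 0, 0, 0, 0.68], [0, 0, 0, 0, 0, 0, 0.72], [0, 0, 0, 0, 0, 0, 0.8], [0, 0, 0, 0, 0, 0, 0.9], [0, 0, 0, 0, 0, 0, 0.95]]])

```text
clock: 13.1
position: [602.1, 71.1, 57.6]
orientation: [0.98, 0.199, -0.001, -0.001]
force: [0.1, -0.5, -0.3]
gripper_width: 81.4
grasp_force: 0.0
```

Call:
jog_arm(motion=[[[0, 0, -0.1, 0, 0, 0, 0.95], [0, 0, -0.3, 0, 0, 0, 0.95], [0, 0, -0.4, 0, 0, 0, 0.95], [0, 0, -0.4, 0, 0, 0, 0.95], [0, 0, 0, 0, 0, 0, 0.95]]])

```text
clock: 13.6
position: [605.6, 71.0, 184.2]
orientation: [0.98, 0.199, 0.004, 0.0]
force: [0.7, -0.0, -0.0]
gripper_width: 81.2
grasp_force: 0.0
```

```bash
python3 lean.py blue 560 650 20 120; python3 look.py pics/l2.png 220 350 150 260;  python3 go.py 502 -205 180 -.03 .35
```

```text
432 zmin/max 36.9 83.3
32.0 6 y [69.7 79.1] mid 74.4 xmax 587.8
40.0 27 y [61.  84.5] mid 72.7 xmax 588.7
48.0 42 y [56.1 87.9] mid 72.0 xmax 594.6
56.0 84 y [49.2 92.3] mid 70.8 xmax 630.0
64.0 100 y [47.8 94.3] mid 71.1 xmax 632.7
72.0 115 y [45.2 96.7] mid 70.9 xmax 631.7
80.0 58 y [46.6 96.2] mid 71.4 xmax 632.8
clk 13.7 pos [603.1  71.  179.2] F [-0.32 -0.07 -1.41] w 81.1 gf 0.0
turn share [-0.0483  0.2183  0.2711] axes [[0.921, 0.39, 0.001], [0.39, -0.921, 0.001], [0.002, -0.0, -1.0]]
shift now axes [-2.0067  2.1473 -0.0122]  after turn [-0.8685  2.7888 -0.3258]
```

View pics/l2.png

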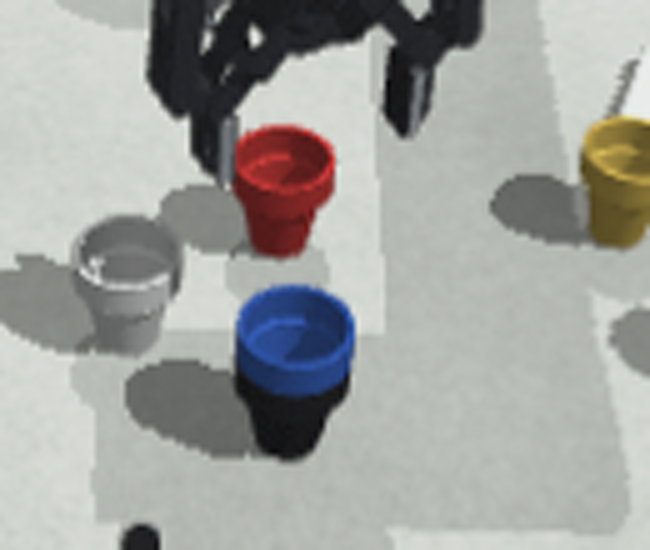

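The blue cup is nested level (rim at z≈82; stack at (296,340) in the crop). Next is the blue key.

Call:
jog_arm(motion=[[[-0.276, 0.258, 0, 0, 0, 0, 0], [-0.276, 0.258, 0, 0, 0, 0, 0], [-0.276, 0.258, 0, 0, 0, 0, 0], [-0.276, 0.258, 0, 0, 0, 0, 0], [-0.276, 0.258, 0, 0, 0, 0, 0]]])

```text
clock: 14.2
position: [523.8, -102.5, 176.4]
orientation: [0.98, 0.199, -0.002, -0.001]
force: [0.5, -0.7, -0.2]
gripper_width: 8.0
grasp_force: 0.0
```

Call:
jog_arm(motion=[[[-0.276, 0.258, 0, 0, 0, 0, 0], [-0.276, 0.258, 0, 0, 0, 0, 0], [-0.276, 0.258, 0, 0, 0, 0, 0], [0, 0, 0, 0, 0, 0, 0]]])

```text
clock: 14.6
position: [477.2, -208.2, 176.4]
orientation: [0.98, 0.197, -0.002, -0.001]
force: [-0.0, 0.9, 0.1]
gripper_width: -0.2
grasp_force: 0.0
```

Call:
jog_arm(motion=[[[0, 0, 0, -0.012, 0.0545, 0.068, 0], [0, 0, 0, -0.012, 0.0545, 0.068, 0], [0, 0, 0, -0.012, 0.0545, 0.068, 0], [0, 0, 0, -0.012, 0.0545, 0.068, 0], [0, 0, 0, 0, 0, 0, 0]]])

```text
clock: 15.1
position: [476.4, -202.9, 175.5]
orientation: [0.985, -0.017, 0.171, 0.001]
force: [-0.3, 0.7, -1.2]
gripper_width: -0.0
grasp_force: 0.0
```

```bash
python3 go.py 488.7 -205 134 -.03 .35
```

```text
clk 15.1 pos [ 476.4 -202.9  175.5] F [-0.32  0.72 -1.2 ] w -0.0 gf 0.0
turn share [-0.0017  0.0038 -0.003 ] axes [[0.941, -0.033, 0.337], [-0.033, -0.999, -0.008], [0.337, -0.004, -0.941]]
shift now axes [-0.0231  0.0189  0.4322]  after turn [-0.0257  0.0177  0.4321]
```

Call:
jog_arm(motion=[[[-0.013, 0.009, 0.2, 0, 0.004, -0.003, 0], [-0.012, 0.009, 0.2, 0, 0, 0, 0], [0, 0, 0.2, 0, 0, 0, 0], [0, 0, 0.1, 0, 0, 0, 0], [0, 0, 0, 0, 0, 0, 0]]])

```text
clock: 15.6
position: [501.0, -206.9, 109.5]
orientation: [0.985, -0.012, 0.174, 0.002]
force: [0.5, -0.2, -0.6]
gripper_width: 0.1
grasp_force: 0.0
```

```bash
python3 go.py 502 -204.8 96.2 -.03 .35
```

```text
clk 15.6 pos [ 501.  -206.9  109.5] F [ 0.53 -0.2  -0.63] w 0.1 gf 0.0
turn share [-0.0013  0.0003  0.0034] axes [[0.939, -0.024, 0.342], [-0.023, -1.0, -0.008], [0.342, -0.0, -0.94]]
shift now axes [-0.0369 -0.0213  0.1279]  after turn [-0.037  -0.0214  0.1279]
```

Call:
jog_arm(motion=[[[-0.03, -0.015, 0.03, 0, 0, 0, 0], [0, 0, 0.04, 0, 0, 0, 0], [0, 0, 0.02, 0, 0, 0, 0], [0, 0, 0, 0, 0, 0, 0]]])

```text
clock: 16.0
position: [501.5, -206.2, 101.7]
orientation: [0.984, -0.013, 0.176, 0.003]
force: [-0.6, 0.6, 0.2]
gripper_width: -0.1
grasp_force: 0.0
```

Call:
jog_arm(motion=[[[0, 0, 0.03, 0, 0, 0, 0], [0, 0, 0, 0, 0, 0, 0]]])

```text
clock: 16.2
position: [502.5, -206.2, 98.6]
orientation: [0.984, -0.013, 0.176, 0.003]
force: [0.3, 0.3, 0.2]
gripper_width: -0.2
grasp_force: 0.0
```

Call:
jog_arm(motion=[[[0, 0, 0.03, 0, 0, 0, 0], [0, 0, 0, 0, 0, 0, 0]]])

```text
clock: 16.4
position: [503.7, -206.3, 95.8]
orientation: [0.984, -0.013, 0.176, 0.003]
force: [-0.2, -0.1, 1.3]
gripper_width: -0.2
grasp_force: 0.9
```

Call:
jog_arm(motion=[[[0, 0, 0.02, 0, 0, 0, 0], [0, 0, 0, 0, 0, 0, 0]]])

```text
clock: 16.6
position: [504.4, -206.3, 94.0]
orientation: [0.984, -0.013, 0.176, 0.003]
force: [-1.1, 0.2, 2.6]
gripper_width: -0.1
grasp_force: 1.5
```

```bash
python3 go.py 502 -204.8 96.2 -.03 .35
```

```text
clk 16.6 pos [ 504.4 -206.3   94. ] F [-1.15  0.21  2.55] w -0.1 gf 1.5275591406680178
turn share [ 0.     -0.002   0.0021] axes [[0.938, -0.027, 0.346], [-0.025, -1.0, -0.01], [0.346, 0.001, -0.938]]
shift now axes [-0.0153 -0.0147 -0.029 ]  after turn [-0.0155 -0.0146 -0.029 ]
```

Call:
jog_arm(motion=[[[0, 0, 0.02, 0, 0, 0, 0], [0, 0, 0.02, 0, 0, 0, 0], [0, 0, 0, 0, 0, 0, 0]]])

```text
clock: 16.9
position: [505.8, -206.4, 90.2]
orientation: [0.984, -0.013, 0.176, 0.003]
force: [-1.6, -0.3, 5.6]
gripper_width: 0.0
grasp_force: 2.9
```

Call:
jog_arm(motion=[[[0, 0, 0.015, 0, 0, 0, 0], [0, 0, 0, 0, 0, 0, 0], [0, 0, 0, 0, 0, 0, 0]]])

```text
clock: 17.2
position: [506.3, -206.4, 89.0]
orientation: [0.984, -0.013, 0.176, 0.003]
force: [-2.3, -0.2, 7.1]
gripper_width: -0.1
grasp_force: 3.4
```

Call:
jog_arm(motion=[[[0, 0, -0.1, 0, 0, 0, 0], [0, 0, -0.3, 0, 0, 0, 0], [0, 0, -0.3, 0, 0, 0, 0], [0, 0, -0.3, 0, 0, 0, 0], [0, 0, 0, 0, 0, 0, 0]]])

```text
clock: 17.7
position: [472.1, -206.1, 186.4]
orientation: [0.984, -0.013, 0.177, 0.004]
force: [0.8, 0.2, -0.6]
gripper_width: -0.1
grasp_force: 0.0
```

Call:
jog_arm(motion=[[[0, 0, 0, 0.012, -0.0545, -0.068, 0], [0, 0, 0, 0.012, -0.0545, -0.068, 0], [0, 0, 0, 0.012, -0.0545, -0.068, 0], [0, 0, 0, 0.012, -0.0545, -0.068, 0], [0, 0, 0, 0, 0, 0, 1]]])

```text
clock: 18.2
position: [472.8, -204.9, 181.8]
orientation: [0.979, 0.203, 0.001, 0.0]
force: [-0.1, -0.8, -0.3]
gripper_width: 13.5
grasp_force: 0.0
```

```bash
python3 go.py 452.5 71 160 .4 0
```

```text
clk 18.2 pos [ 472.8 -204.9  181.8] F [-0.12 -0.8  -0.31] w 13.5 gf 0.0
turn share [ 0.0009 -0.0014  0.0054] axes [[0.918, 0.397, 0.003], [0.397, -0.918, -0.0], [0.002, 0.001, -1.0]]
shift now axes [ 0.9095 -2.6132  0.2162]  after turn [ 0.8878 -2.6205  0.2179]
```

Call:
jog_arm(motion=[[[0.13, -0.373, 0, 0, 0, 0, 1], [0.13, -0.373, 0, 0, 0, 0, 1], [0.13, -0.373, 0, 0, 0, 0, 1], [0.13, -0.373, 0, 0, 0, 0, 1], [0.13, -0.373, 0, 0, 0, 0, 1]]])

```text
clock: 18.7
position: [456.7, -6.6, 182.0]
orientation: [0.98, 0.199, 0.003, 0.0]
force: [0.5, -0.2, -0.1]
gripper_width: 84.8
grasp_force: 0.0
```

Call:
jog_arm(motion=[[[0.13, -0.373, 0, 0, 0, 0, 1], [0.13, -0.373, 0.2, 0, 0, 0, 1], [0, 0, 0.3, 0, 0, 0, 1], [0, 0, 0.2, 0, 0, 0, 1], [0, 0, 0, 0, 0, 0, 1]]])

```text
clock: 19.2
position: [449.9, 70.9, 110.0]
orientation: [0.98, 0.2, 0.001, -0.0]
force: [0.0, 0.5, 1.6]
gripper_width: 85.6
grasp_force: 0.0
```

Call:
jog_arm(motion=[[[0, 0, 0, 0, 0, 0, 1]]])

```text
clock: 19.3
position: [452.1, 70.4, 112.5]
orientation: [0.98, 0.2, 0.002, 0.001]
force: [-0.7, 0.1, 1.0]
gripper_width: 85.6
grasp_force: 0.0
```

```bash
python3 go.py 452 70.5 38 .4 0
```

```text
clk 19.3 pos [452.1  70.4 112.5] F [-0.68  0.07  0.95] w 85.6 gf 0.0
turn share [ 0.0012 -0.0028  0.0019] axes [[0.92, 0.392, 0.005], [0.392, -0.92, -0.0], [0.004, 0.002, -1.0]]
shift now axes [-0.0041 -0.0028  0.7454]  after turn [-0.0008 -0.0014  0.7454]
```

Call:
jog_arm(motion=[[[0, 0, 0.25, 0, -0.003, 0.002, 1], [0, 0, 0.25, 0, 0, 0, 1], [0, 0, 0.15, 0, 0, 0, 1], [0, 0, 0.1, 0, 0, 0, 1], [0, 0, 0, 0, 0, 0, 1]]])

```text
clock: 19.8
position: [452.8, 70.1, 37.3]
orientation: [0.98, 0.199, -0.0, 0.001]
force: [0.1, 0.6, -0.1]
gripper_width: 85.4
grasp_force: 0.0
```

```bash
python3 go.py 452 70.5 37.5 .4 0
```

```text
clk 19.8 pos [452.8  70.1  37.3] F [ 0.13  0.65 -0.15] w 85.4 gf 0.0
turn share [0.0015 0.0003 0.0004] axes [[0.921, 0.39, 0.0], [0.39, -0.921, -0.002], [-0.001, 0.002, -1.0]]
shift now axes [-0.0059 -0.0067 -0.0021]  after turn [-0.0059 -0.0067 -0.0021]
```

Call:
jog_arm(motion=[[[-0.005, -0.006, 0, 0, 0, 0, 0.8], [0, 0, 0, 0, 0, 0, 0.7], [0, 0, 0, 0, 0, 0, 0.6], [0, 0, 0, 0, 0, 0, 0.5], [0, 0, 0, 0, 0, 0, 0.4]]], grip_force=25)

```text
clock: 20.3
position: [453.0, 70.8, 38.6]
orientation: [0.98, 0.2, 0.001, 0.002]
force: [-2.1, 0.4, 7.7]
gripper_width: 56.9
grasp_force: 25.0
```

Call:
jog_arm(motion=[[[0, 0, 0, 0, 0, 0, 0.4], [0, 0, 0, 0, 0, 0, 0.4], [0, 0, 0, 0, 0, 0, 0.4]]])

```text
clock: 20.6
position: [453.0, 70.8, 38.6]
orientation: [0.98, 0.2, 0.001, 0.002]
force: [-2.3, 0.5, 8.5]
gripper_width: 56.6
grasp_force: 25.0
```

Call:
jog_arm(motion=[[[0, 0, -0.1, 0, 0, 0, 0.4], [0, 0, -0.3, 0, 0, 0, 0.4], [0, 0, -0.4, 0, 0, 0, 0.4], [0, 0, -0.4, 0, 0, 0, 0.4], [0, 0, 0, 0, 0, 0, 0.4]]])

```text
clock: 21.1
position: [455.4, 71.2, 163.0]
orientation: [0.98, 0.2, 0.004, 0.002]
force: [0.0, -0.4, -0.6]
gripper_width: 56.2
grasp_force: 26.9
```

```bash
python3 go.py 601 71 160 .4 0
```

```text
clk 21.1 pos [455.4  71.2 163. ] F [ 0.   -0.36 -0.61] w 56.2 gf 26.91001852042973
turn share [ 0.004  -0.005   0.0012] axes [[0.92, 0.391, 0.01], [0.391, -0.92, -0.003], [0.008, 0.006, -1.0]]
shift now axes [1.3391 0.5708 0.0437]  after turn [1.3405 0.5685 0.0297]
```

Call:
jog_arm(motion=[[[0.335, 0.142, 0, 0.002, -0.003, 0, 0.4], [0.335, 0.142, 0, 0.002, -0.002, 0, 0.4], [0.335, 0.142, 0, 0, 0, 0, 0.4], [0.335, 0.142, 0, 0, 0, 0, 0.4], [0, 0, 0, 0, 0, 0, 0.4]]])

```text
clock: 21.6
position: [601.3, 70.9, 156.1]
orientation: [0.98, 0.199, -0.003, -0.001]
force: [-0.7, -1.0, -1.1]
gripper_width: 56.7
grasp_force: 26.9
```

Call:
jog_arm(motion=[[[0, 0, 0, 0, 0, 0, 0.4], [0, 0, 0, 0, 0, 0, 0.4]]])

```text
clock: 21.8
position: [596.5, 71.2, 156.5]
orientation: [0.98, 0.2, -0.005, -0.001]
force: [-0.4, -0.9, -0.9]
gripper_width: 56.8
grasp_force: 26.9
```

```bash
python3 lean.py red 560 650 20 120; python3 go.py 601.4 70.9 90 .4 0
```

```text
929 zmin/max 119.5 567.2
120.0 23 y [58.8 84.9] mid 71.9 xmax 615.3
128.0 28 y [56.5 84.7] mid 70.6 xmax 616.6
136.0 37 y [54.7 86. ] mid 70.3 xmax 617.9
144.0 72 y [56.1 86.9] mid 71.5 xmax 620.1
152.0 80 y [52.9 90.9] mid 71.9 xmax 620.3
160.0 104 y [51.7 94.7] mid 73.2 xmax 626.3
168.0 121 y [52.2 97.4] mid 74.8 xmax 626.8
176.0 90 y [52.6 97.6] mid 75.1 xmax 626.2
376.0 22 y [ 41.8 105.8] mid 73.8 xmax 639.8
384.0 31 y [ 52.1 107.7] mid 79.9 xmax 637.8
392.0 19 y [ 61.1 104.7] mid 82.9 xmax 638.8
400.0 31 y [ 46.3 104.2] mid 75.2 xmax 639.3
408.0 22 y [ 69.1 103.9] mid 86.5 xmax 639.5
416.0 20 y [ 44.5 105.3] mid 74.9 xmax 638.7
480.0 9 y [ 51.5 115.7] mid 83.6 xmax 648.6
488.0 9 y [ 51.1 114. ] mid 82.6 xmax 649.2
496.0 16 y [ 26.4 108.3] mid 67.4 xmax 649.9
504.0 19 y [ 43.  107.2] mid 75.1 xmax 649.7
512.0 38 y [ 49.2 108.4] mid 78.8 xmax 649.7
520.0 7 y [ 28.7 113.2] mid 71.0 xmax 646.4
528.0 11 y [ 32.8 112.1] mid 72.4 xmax 648.1
536.0 11 y [ 31.7 111. ] mid 71.4 xmax 647.9
544.0 14 y [ 50.3 107.6] mid 78.9 xmax 647.7
552.0 28 y [ 38.3 110.8] mid 74.6 xmax 647.1
560.0 44 y [29.4 90.7] mid 60.1 xmax 647.9
clk 21.85 pos [596.6  71.3 156.7] F [-0.5   0.32 -0.37] w 56.9 gf 26.908203419297934
turn share [-0.0024  0.0057  0.0012] axes [[0.92, 0.391, -0.01], [0.391, -0.92, 0.0], [-0.009, -0.004, -1.0]]
shift now axes [0.0489 0.0247 0.6668]  after turn [0.043  0.0221 0.6673]
```

Call:
jog_arm(motion=[[[0.043, 0.021, 0.05, -0.002, 0.005, 0.001, 0.4], [0, 0, 0.2, 0, 0, 0, 0.4], [0, 0, 0.15, 0, 0, 0, 0.4], [0, 0, 0.07, 0, 0, 0, 0.4], [0, 0, 0, 0, 0, 0, 0.4]]])

```text
clock: 22.35
position: [601.5, 70.9, 108.7]
orientation: [0.98, 0.199, -0.001, -0.0]
force: [-0.2, -0.1, -0.2]
gripper_width: 56.7
grasp_force: 26.9
```

```bash
python3 go.py 601.4 70.9 90 .4 0
```

```text
clk 22.35 pos [601.5  70.9 108.7] F [-0.22 -0.12 -0.2 ] w 56.7 gf 26.903415424749255
turn share [-0.0006  0.0012  0.0001] axes [[0.921, 0.39, -0.002], [0.39, -0.921, 0.0], [-0.002, -0.001, -1.0]]
shift now axes [-0.0004  0.0003  0.1869]  after turn [-7.000e-04  1.000e-04  1.869e-01]
```

Call:
jog_arm(motion=[[[0, 0, 0.08, 0, 0, 0, 0.4], [0, 0, 0.08, 0, 0, 0, 0.4], [0, 0, 0.05, 0, 0, 0, 0.4], [0, 0, 0, 0, 0, 0, 0.4]]])

```text
clock: 22.75
position: [601.8, 70.9, 87.7]
orientation: [0.98, 0.199, -0.001, -0.0]
force: [0.1, -0.6, -0.8]
gripper_width: 56.3
grasp_force: 26.9
```

Call:
jog_arm(motion=[[[0, 0, 0.03, 0, 0, 0, 0.4], [0, 0, 0.03, 0, 0, 0, 0.4], [0, 0, 0, 0, 0, 0, 0.4]]])

```text
clock: 23.05
position: [602.1, 70.9, 82.2]
orientation: [0.98, 0.199, -0.0, -0.0]
force: [0.6, 0.3, -0.2]
gripper_width: 56.5
grasp_force: 26.9
```

Call:
jog_arm(motion=[[[0, 0, 0.02, 0, 0, 0, 0.4], [0, 0, 0, 0, 0, 0, 0.4]]])

```text
clock: 23.25
position: [602.3, 70.9, 80.3]
orientation: [0.98, 0.199, -0.0, -0.0]
force: [0.2, -0.3, -0.2]
gripper_width: 56.7
grasp_force: 26.9
```

```bash
python3 go.py 601.4 70.9 78 .4 0
```

```text
clk 23.25 pos [602.3  70.9  80.3] F [ 0.25 -0.3  -0.23] w 56.7 gf 26.906725745648146
turn share [-0.0003  0.0004  0.0001] axes [[0.921, 0.39, -0.001], [0.39, -0.921, 0.0], [-0.001, -0.0, -1.0]]
shift now axes [-0.0082 -0.0031  0.0235]  after turn [-0.0082 -0.0031  0.0235]
```

Call:
jog_arm(motion=[[[-0.005, 0, 0.015, 0, 0, 0, 0.4], [0, 0, 0, 0, 0, 0, 0.4]]])

```text
clock: 23.45
position: [601.8, 70.7, 78.9]
orientation: [0.98, 0.199, -0.0, -0.0]
force: [0.0, 0.2, 0.0]
gripper_width: 56.4
grasp_force: 26.9
```

Call:
jog_arm(motion=[[[0, 0, 0.008, 0, 0, 0, 0.4], [0, 0, 0, 0, 0, 0, 0.4]]])

```text
clock: 23.65
position: [602.3, 70.6, 78.7]
orientation: [0.98, 0.199, 0.0, 0.0]
force: [-0.6, -0.5, 4.7]
gripper_width: 57.0
grasp_force: 27.2
```

Seated contact. I'll release, rise and look.

Call:
jog_arm(motion=[[[0, 0, 0, 0, 0, 0, 0.69], [0, 0, 0, 0, 0, 0, 0.74], [0, 0, 0, 0, 0, 0, 0.8], [0, 0, 0, 0, 0, 0, 0.9], [0, 0, 0, 0, 0, 0, 0.95]]])

```text
clock: 24.15
position: [601.8, 70.8, 78.1]
orientation: [0.98, 0.199, -0.0, -0.0]
force: [-0.6, -0.1, -0.3]
gripper_width: 81.1
grasp_force: 0.0
```

Call:
jog_arm(motion=[[[0, 0, -0.1, 0, 0, 0, 0.95], [0, 0, -0.3, 0, 0, 0, 0.95], [0, 0, -0.4, 0, 0, 0, 0.95], [0, 0, -0.3, 0, 0, 0, 0.95], [0, 0, 0, 0, 0, 0, 0.95]]])

```text
clock: 24.65
position: [604.6, 70.7, 193.6]
orientation: [0.98, 0.199, 0.004, 0.001]
force: [1.0, -0.9, 0.5]
gripper_width: 81.1
grasp_force: 0.0
```

```bash
python3 lean.py red 560 650 20 120|head -8; python3 look.py pics/l3.png 220 350 150 260;  python3 go.py 478 -281 180 .4 0
```

```text
837 zmin/max 57.2 569.4
56.0 16 y [64.3 80.4] mid 72.4 xmax 587.9
64.0 36 y [57.9 84.8] mid 71.4 xmax 591.1
72.0 42 y [53.3 89. ] mid 71.1 xmax 594.7
80.0 97 y [49.1 93.2] mid 71.1 xmax 630.9
88.0 105 y [46.9 94.7] mid 70.8 xmax 632.4
96.0 128 y [44.4 96. ] mid 70.2 xmax 631.7
416.0 59 y [ 44.2 108.2] mid 76.2 xmax 644.6
clk 24.75 pos [602.4  70.8 189.3] F [-0.09  0.41 -0.33] w 81.3 gf 0.0
turn share [ 0.0002 -0.0008  0.0001] axes [[0.921, 0.39, 0.001], [0.39, -0.921, 0.0], [0.001, 0.0, -1.0]]
shift now axes [-2.5165  2.7549  0.0905]  after turn [-2.5158  2.7555  0.093 ]
```

View pics/l3.png

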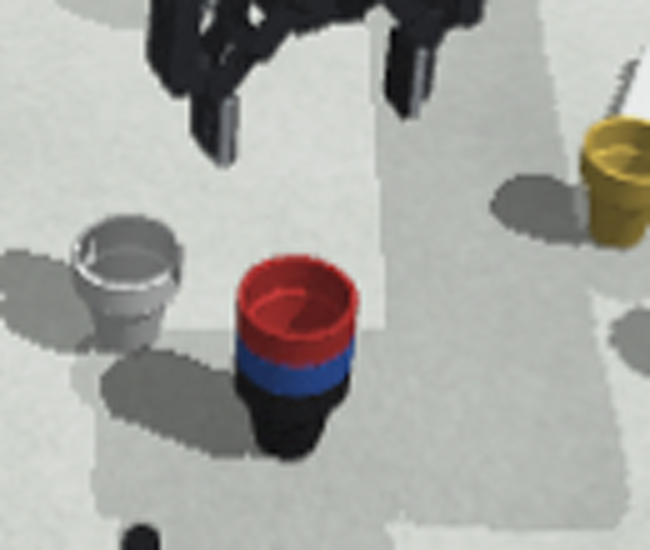

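The stack of three stands upright at crop (297,340). Next is the red key.

Call:
jog_arm(motion=[[[-0.28, 0.306, 0, 0, 0, 0, 0], [-0.28, 0.306, 0, 0, 0, 0, 0], [-0.28, 0.306, 0, 0, 0, 0, 0], [-0.28, 0.306, 0, 0, 0, 0, 0], [-0.28, 0.306, 0, 0, 0, 0, 0]]])

```text
clock: 25.25
position: [531.0, -125.8, 187.1]
orientation: [0.98, 0.199, -0.001, -0.001]
force: [1.4, -0.7, 0.3]
gripper_width: 7.7
grasp_force: 0.0
```

Call:
jog_arm(motion=[[[-0.28, 0.306, 0, 0, 0, 0, 0], [-0.28, 0.306, 0, 0, 0, 0, 0], [-0.28, 0.306, 0, 0, 0, 0, 0], [-0.28, 0.306, 0, 0, 0, 0, 0], [0, 0, 0, 0, 0, 0, 0]]])

```text
clock: 25.75
position: [475.0, -284.9, 187.0]
orientation: [0.981, 0.196, -0.001, -0.0]
force: [0.9, 0.5, -0.1]
gripper_width: -0.1
grasp_force: 0.0
```

Call:
jog_arm(motion=[[[0, 0, 0, -0.012, 0.0545, 0.068, 0], [0, 0, 0, -0.012, 0.0545, 0.068, 0], [0, 0, 0, -0.012, 0.0545, 0.068, 0], [0, 0, 0, -0.012, 0.0545, 0.068, 0], [0, 0, 0, 0, 0, 0, 0]]])

```text
clock: 26.25
position: [474.4, -278.7, 186.2]
orientation: [0.985, -0.017, 0.172, 0.001]
force: [-0.3, 1.2, -0.6]
gripper_width: -0.1
grasp_force: 0.0
```

```bash
python3 go.py 500 -280.6 96.2 -.03 .35
```

```text
clk 26.25 pos [ 474.4 -278.7  186.2] F [-0.3   1.21 -0.61] w -0.1 gf 0.0
turn share [-0.0013  0.0028 -0.0034] axes [[0.94, -0.034, 0.339], [-0.034, -0.999, -0.008], [0.339, -0.004, -0.941]]
shift now axes [-0.0639  0.0138  0.9338]  after turn [-0.0681  0.0116  0.9335]
```

Call:
jog_arm(motion=[[[-0.035, 0.006, 0.2, -0.001, 0.003, -0.003, 0], [-0.033, 0.006, 0.2, 0, 0, 0, 0], [0, 0, 0.2, 0, 0, 0, 0], [0, 0, 0.15, 0, 0, 0, 0], [0, 0, 0, 0, 0, 0, 0]]])

```text
clock: 26.75
position: [496.2, -281.8, 113.1]
orientation: [0.985, -0.012, 0.173, 0.003]
force: [-0.4, -0.5, 0.3]
gripper_width: -0.2
grasp_force: 0.0
```

Call:
jog_arm(motion=[[[0, 0, 0, 0, 0, 0, 0]]])

```text
clock: 26.85
position: [496.7, -282.7, 115.2]
orientation: [0.985, -0.012, 0.174, 0.004]
force: [0.4, -0.0, 0.3]
gripper_width: 0.3
grasp_force: 0.0
```

```bash
python3 go.py 500 -280.6 96.2 -.03 .35
```

```text
clk 26.85 pos [ 496.7 -282.7  115.2] F [ 0.38 -0.    0.32] w 0.3 gf 0.0
turn share [ 0.0007 -0.0002  0.0034] axes [[0.939, -0.025, 0.343], [-0.023, -1.0, -0.011], [0.343, 0.003, -0.939]]
shift now axes [-0.0346 -0.022   0.1896]  after turn [-0.0347 -0.0216  0.1897]
```

Call:
jog_arm(motion=[[[-0.034, -0.022, 0.05, 0, 0, 0.003, 0], [0, 0, 0.05, 0, 0, 0, 0], [0, 0, 0.03, 0, 0, 0, 0], [0, 0, 0, 0, 0, 0, 0]]])

```text
clock: 27.25
position: [497.7, -280.8, 101.8]
orientation: [0.984, -0.016, 0.175, 0.004]
force: [0.4, 0.0, 1.0]
gripper_width: 0.2
grasp_force: 0.0
```

Call:
jog_arm(motion=[[[0, 0, 0.03, 0, 0, 0, 0], [0, 0, 0, 0, 0, 0, 0]]])

```text
clock: 27.45
position: [498.9, -280.9, 99.1]
orientation: [0.984, -0.016, 0.175, 0.004]
force: [0.1, -0.3, -0.2]
gripper_width: 0.1
grasp_force: 0.0
```

Call:
jog_arm(motion=[[[0, 0, 0.03, 0, 0, 0, 0], [0, 0, 0, 0, 0, 0, 0]]])

```text
clock: 27.65
position: [500.0, -281.1, 96.3]
orientation: [0.984, -0.016, 0.175, 0.004]
force: [-0.3, -0.6, 0.9]
gripper_width: 0.1
grasp_force: 0.3
```

Call:
jog_arm(motion=[[[0, 0, 0.02, 0, 0, 0, 0], [0, 0, 0, 0, 0, 0, 0]]])

```text
clock: 27.85
position: [500.7, -281.1, 94.5]
orientation: [0.984, -0.016, 0.175, 0.004]
force: [-1.1, 0.2, 1.9]
gripper_width: 0.0
grasp_force: 1.2
```

gf needs to reach about 3.4, roughly 6 mm more.

Call:
jog_arm(motion=[[[0, 0, 0.02, 0, 0, 0, 0], [0, 0, 0.02, 0, 0, 0, 0], [0, 0, 0, 0, 0, 0, 0]]])

```text
clock: 28.15
position: [502.1, -281.1, 90.7]
orientation: [0.984, -0.016, 0.175, 0.004]
force: [-2.0, 0.1, 5.0]
gripper_width: 0.0
grasp_force: 2.6
```

Call:
jog_arm(motion=[[[0, 0, 0.022, 0, 0, 0, 0], [0, 0, 0, 0, 0, 0, 0], [0, 0, 0, 0, 0, 0, 0]]])

```text
clock: 28.45
position: [502.8, -281.2, 88.9]
orientation: [0.984, -0.016, 0.175, 0.004]
force: [-2.6, -0.4, 6.3]
gripper_width: 0.0
grasp_force: 3.3
```

Call:
jog_arm(motion=[[[0, 0, -0.1, 0, 0, 0, 0], [0, 0, -0.3, 0, 0, 0, 0], [0, 0, -0.3, 0, 0, 0, 0], [0, 0, -0.3, 0, 0, 0, 0], [0, 0, 0, 0, 0, 0, 0]]])

```text
clock: 28.95
position: [468.7, -281.1, 186.6]
orientation: [0.984, -0.016, 0.177, 0.005]
force: [0.4, 0.4, -0.7]
gripper_width: -0.4
grasp_force: 0.0
```

Run:
```python
from h import *
im,d=get_image("scene");cv2.imwrite("pics/f.png",cv2.resize(im[130:330,90:400,::-1],(775,500),interpolation=cv2.INTER_CUBIC))
```

```text
(no output)
```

View pics/f.png

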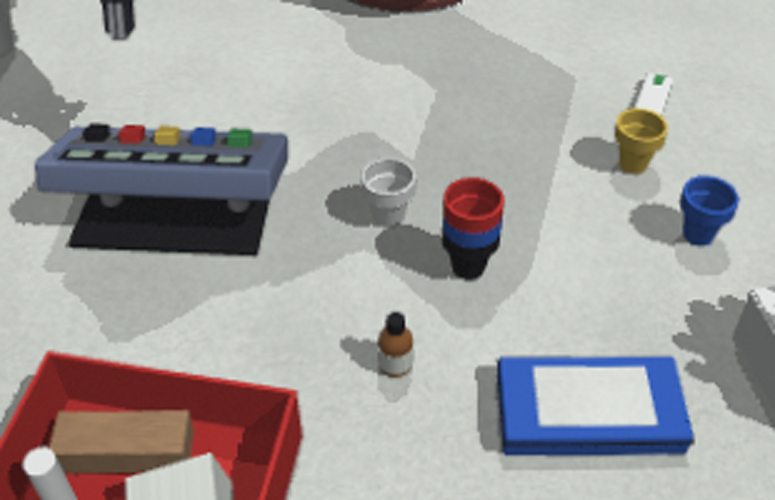

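All five keys are up (row at y≈135), the stack stands at (472,225), and the other things are where they were.

```bash
python3 -c "
from cell import workorder;print(workorder.job_done())"
```

```text
the job is handed in; nothing more can be done
None
```

I pressed the black, blue and red keys at their turns, each to about 7 N (around 8 mm), nested blue in black and red in blue, and handed the job in at about 29 s with the stack of three upright; the counts themselves were not read back.

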